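Run a batch of drawer pulls through the curing cabinet

TASK

Press the green release button so that the curing cabinet's drawer springs open, move every finished brown pull from the drawer into the grey-floored tray and lay every new orange pull in the drawer, all flat and none on top of another. Then push the drawer fully shut so that it stays shut by itself, and only after that start the lamp: pull the red knob up nearly to its stop, hold it there a moment, and let it go back to rest. Leave the glue bottle, the tin and the screwdriver where they are.

Things in the scene. Friction and masses are not known exactly. Their poses are not given: they have to be found in the camera images.
- drawer (a joint): opening of the curing drawer in metres: 0 = shut and latched (within 2 mm), 0.14 = fully open; it slides level out of the white cabinet along the cabinet's -x, towards the robot. A spring (6 N when shut, 2.5 N when open) always pushes it open, slowly, within about 1.5 s. To shut it, push its front squarely in: near the end a catch rides over a sprung tongue (a few N more), then it can be pushed up to 4 mm past shut (joint about -0.004) and stays shut when let go
- drawer_front (a point): centre of the outer face of the drawer's blue front panel, which moves with the drawer; axes as the cabinet: x points into the cabinet (the way to push it shut), y along the panel, z up. The panel is 286 mm wide, 12 mm thick, from 7 mm to 85 mm above the table; no handle. The cabinet behind it is 290 mm wide, 235 mm deep, 95 mm high
- drawer_in (a point): centre of the drawer's inner floor, 12 mm above the table, moves with the drawer; axes as the cabinet (x into the cabinet, y along the front). Inside: 144 mm in x, 260 mm in y, walls 28 mm high above the floor at the sides and back; the front panel's top is 73 mm above this floor. With the drawer fully open the floor's centre lies 62 mm in front of the cabinet's face; room for four pulls side by side, lengthwise along x, 62 mm apart
- release (a joint): travel of the release button in metres: 0 = up, 0.008 = fully pressed down; springs back (1.4 N to start, 5 N fully down). Pressing it most of the way lets the drawer spring open
- release_top (a point): centre of the top face of the round green release button (32 mm across) on top of the white cabinet near one front corner; about 111 mm above the table when up; it is pressed straight down
- start_knob (a joint): how far the start knob is pulled up, in metres: 0 = at rest, 0.014 = end stop; pulling past 0.010 and staying there a moment switches the lamp on; a spring (2 N at rest, 5.5 N at the stop) takes it back when let go
- knob_grip (a point): centre of the red start knob's cap (36 mm across, 28 mm tall), 85 mm above the table at rest; it is pulled straight up out of the yellow box, whose flat top is 100 x 110 mm and 60 mm above the table; below the cap is 10 mm of free space
- tray (a point): centre of the grey floor of the finished-parts tray, 8 mm above the table, fixed beside the yellow start box on one base; inside 158 mm in x and 178 mm in y, white rim 15 mm high above the floor; its +x points to the start box (knob 155 mm away from this point)
- new0_c (a point): orange, new drawer pull (bow handle): a bar 110 mm long (along x), 18 mm wide, 12 mm thick, on two round feet of 26 mm diameter and 22 mm height at 42 mm either side of the middle; 34 mm high in all, about 0.12 kg; this point is its centre, half-way up (17 mm above its underside; the bar is 5 to 17 mm above this point); z up. Starts on the paper-covered board (10 mm thick) beside the cabinet; three or four new ones are present
- new1_c (a point): orange, new drawer pull (bow handle): a bar 110 mm long (along x), 18 mm wide, 12 mm thick, on two round feet of 26 mm diameter and 22 mm height at 42 mm either side of the middle; 34 mm high in all, about 0.12 kg; this point is its centre, half-way up (17 mm above its underside; the bar is 5 to 17 mm above this point); z up. Starts on the paper-covered board (10 mm thick) beside the cabinet; three or four new ones are present
- new2_c (a point): orange, new drawer pull (bow handle): a bar 110 mm long (along x), 18 mm wide, 12 mm thick, on two round feet of 26 mm diameter and 22 mm height at 42 mm either side of the middle; 34 mm high in all, about 0.12 kg; this point is its centre, half-way up (17 mm above its underside; the bar is 5 to 17 mm above this point); z up. Starts on the paper-covered board (10 mm thick) beside the cabinet; three or four new ones are present
- new3_c (a point): orange, new drawer pull (bow handle): a bar 110 mm long (along x), 18 mm wide, 12 mm thick, on two round feet of 26 mm diameter and 22 mm height at 42 mm either side of the middle; 34 mm high in all, about 0.12 kg; this point is its centre, half-way up (17 mm above its underside; the bar is 5 to 17 mm above this point); z up. Starts on the paper-covered board (10 mm thick) beside the cabinet; three or four new ones are present
- done0_c (a point): dark brown, finished drawer pull (bow handle): a bar 110 mm long (along x), 18 mm wide, 12 mm thick, on two round feet of 26 mm diameter and 22 mm height at 42 mm either side of the middle; 34 mm high in all, about 0.12 kg; this point is its centre, half-way up (17 mm above its underside; the bar is 5 to 17 mm above this point); z up. Starts inside the shut drawer; one or two finished ones are present
- done1_c (a point): dark brown, finished drawer pull (bow handle): a bar 110 mm long (along x), 18 mm wide, 12 mm thick, on two round feet of 26 mm diameter and 22 mm height at 42 mm either side of the middle; 34 mm high in all, about 0.12 kg; this point is its centre, half-way up (17 mm above its underside; the bar is 5 to 17 mm above this point); z up. Starts inside the shut drawer; one or two finished ones are present
- glue: glue bottle, white, 60 mm diameter, 150 mm high, standing; bystander; origin at its underside
- tin: steel tin with a broad blue band and pale lid, 84 mm diameter, 100 mm high, standing; bystander; origin at its underside
- driver: orange-handled screwdriver, 200 mm long, lying on the table; bystander
There are look-alikes about, which are no part of the job. Leave any blue or yellow look-alike of the part that bears new0_c alone.

How it is judged:
On the way, in this order (a step that is already met when the one before it is completed fails the run):
1. the drawer has sprung open (value of joint drawer above 0.12 m), for 0.2 s.
2. every finished pull lies in the tray and every new pull lies in the open drawer, let go (x of done0_c in the frame of tray between -0.078 and 0.078 m and y of done0_c in the frame of tray between -0.088 and 0.088 m and z of done0_c in the frame of tray between 0.003 and 0.026 m and x of done1_c in the frame of tray between -0.078 and 0.078 m and y of done1_c in the frame of tray between -0.088 and 0.088 m and z of done1_c in the frame of tray between 0.003 and 0.026 m and x of new0_c in the frame of drawer_in between -0.07 and 0.07 m and y of new0_c in the frame of drawer_in between -0.13 and 0.13 m and z of new0_c in the frame of drawer_in between 0.003 and 0.026 m and x of new1_c in the frame of drawer_in between -0.07 and 0.07 m and y of new1_c in the frame of drawer_in between -0.13 and 0.13 m and z of new1_c in the frame of drawer_in between 0.003 and 0.026 m and x of new2_c in the frame of drawer_in between -0.07 and 0.07 m and y of new2_c in the frame of drawer_in between -0.13 and 0.13 m and z of new2_c in the frame of drawer_in between 0.003 and 0.026 m and x of new3_c in the frame of drawer_in between -0.07 and 0.07 m and y of new3_c in the frame of drawer_in between -0.13 and 0.13 m and z of new3_c in the frame of drawer_in between 0.003 and 0.026 m and linear speed of each of new0, new1, new2, new3, done0, done1 below 0.02 m/s and contact force between the fingers and new0 below 0.1 N and contact force between the fingers and new1 below 0.1 N and contact force between the fingers and new2 below 0.1 N and contact force between the fingers and new3 below 0.1 N and contact force between the fingers and done0 below 0.1 N and contact force between the fingers and done1 below 0.1 N and value of joint drawer above 0.08 m), for 0.2 s.
3. the drawer is latched shut with nothing touching it (value of joint drawer below 0.004 m and contact force between each of the arm, the fingers and drawer below 0.1 N), for 0.3 s.
4. the start knob is pulled up past 10 mm (value of joint start_knob above 0.01 m), for 0.2 s.
5. the start knob is let go and back at rest (value of joint start_knob below 0.002 m and contact force between the fingers and start_knob below 0.1 N), for 0.2 s.
At the end, for the whole second after the job is handed in: Finished pulls lie in the tray and new pulls in the drawer, centres inside the rims and under 26 mm above the floor, all still; the drawer is latched shut (within 4 mm), the knob (2 mm) and the release button (3 mm) are back at rest (x of done0_c in the frame of tray between -0.078 and 0.078 m and y of done0_c in the frame of tray between -0.088 and 0.088 m and z of done0_c in the frame of tray between 0.003 and 0.026 m and x of done1_c in the frame of tray between -0.078 and 0.078 m and y of done1_c in the frame of tray between -0.088 and 0.088 m and z of done1_c in the frame of tray between 0.003 and 0.026 m and x of new0_c in the frame of drawer_in between -0.07 and 0.07 m and y of new0_c in the frame of drawer_in between -0.13 and 0.13 m and z of new0_c in the frame of drawer_in between 0.003 and 0.026 m and x of new1_c in the frame of drawer_in between -0.07 and 0.07 m and y of new1_c in the frame of drawer_in between -0.13 and 0.13 m and z of new1_c in the frame of drawer_in between 0.003 and 0.026 m and x of new2_c in the frame of drawer_in between -0.07 and 0.07 m and y of new2_c in the frame of drawer_in between -0.13 and 0.13 m and z of new2_c in the frame of drawer_in between 0.003 and 0.026 m and x of new3_c in the frame of drawer_in between -0.07 and 0.07 m and y of new3_c in the frame of drawer_in between -0.13 and 0.13 m and z of new3_c in the frame of drawer_in between 0.003 and 0.026 m and linear speed of each of new0, new1, new2, new3, done0, done1 below 0.02 m/s and value of joint drawer below 0.004 m and value of joint start_knob below 0.002 m and value of joint release below 0.003 m); the robot touches nothing.
It fails at once if the start knob is pulled while the drawer is open (value of joint start_knob above 0.008 m and value of joint drawer above 0.01 m).
It fails at once if the glue bottle is moved by more than 4 cm or knocked over (distance of glue from where it was at the start of the episode above 0.04 m or angle between glue's own z axis and vertical above 0.5 rad).
It fails at once if the tin is moved by more than 4 cm or knocked over (distance of tin from where it was at the start of the episode above 0.04 m or angle between tin's own z axis and vertical above 0.5 rad).
It fails at once if the screwdriver is moved by more than 4 cm or knocked over (distance of driver from where it was at the start of the episode above 0.04 m).
Of new0, new1, new2, new3 only 3 to 4 are there at a start; the rules pass over those that are not, and their reading is None.
Of done0, done1 only 1 to 2 are there at a start; the rules pass over those that are not, and their reading is None.
At some moment in a run one of new0, new1, new2, new3 may be knocked a few centimetres aside while the robot is not near it.
Once in a run the grip may slacken for a moment while it holds something.
It also fails if it takes over 208 s, if anything falls off the work surface, if the arm or the gripper's body presses on something with over 40 N, if the wrist force passes 120 N, or if a joint passes its speed limit or range.

ROBOT

A 6-joint arm with a two-finger parallel gripper is mounted at the origin on the work surface. World frame = base frame: x ahead of the robot, y to its left, z up, the work surface at z = 0. Lengths are in m, angles in rad, forces in N, time in s.
With the tool pointing down it reaches from about 0.3 to 0.775 m from the base axis. Payload 14.6 kg.
Tool frame: the origin (TCP) lies at the centre of the arm's flange, where the gripper is bolted on; the fingertips stand 199 mm ahead of it and the grasp point (between the pads) lies 180 mm ahead of it; z points along the fingers, y is the line along which they close (so a half turn about z gives the same grasp; the last joint's range is limited). The gripper opens to 94 mm and grips with 3 to 60 N. Pads are 16 mm wide; open, the fingers measure 119 mm over their backs; the gripper's body (75 mm by 177 mm) begins 78 mm behind the grasp point.
Start: joints at [1.266, 0.3, 1.521, -0, 1.321, -0.067], TCP at [0.13, 0.535, 0.405] pointing down, gripper open.
Joint ranges: [-3.03, 3.03], [-0.79, 2.21], [0.23, 2.52], [-1.04, 4.18], [0, 3.07], [-2.55, 2.55]. Speed limits (rad/s): [2.22, 2.22, 2.57, 3.14, 3.14, 3.14].

INTERFACE

Orientations are given as [roll, pitch, yaw] about the fixed x, y, z axes, in that order (R = Rz(yaw) Ry(pitch) Rx(roll)).
In Python, from station import ctrl gives the robot as it stands. The module is installed in compiled form; this text tells all that it offers.
- The arm moves only by the tool servo_tool, never from a script. Its argument "motion" is a list of rows, each a list of 5 numbers: the closure, from 0 (fully open) to 1 (shut), then the shift along the world's x, y, z in cm, then the turn about the world's z in degrees. A call has 1 to 20 rows; each row is the pose to reach, as a shift and turn from the pose commanded when the call began; what a row does not reach only later rows make up. A row lasts 1/8 s, in which the tool goes at most 62.5 mm and 10.7 degrees, less where a joint would pass 70% of its speed; a pose out of reach is approached as far as the arm can. A call with a gripper value outside its range is refused whole. The fingers move at their own pace and stop on an object; "squeeze" is the grip in N (left out, the last holds). Time passes only in rows, so rows that repeat a pose let the fingers close. It gives the time, the measured TCP pose, the force, the opening and the grip force at its end, in the units of the state.
- ctrl.get_obs(): the state, without advancing time (a new reading comes with each control period).
- ctrl.camera(name): name is "side" or "top"; returns a dict with "image" (420x560x3 uint8, red, green, blue), "fx", "fy", "cx", "cy" (pixels), "dist" ([k1, k2, p1, p2, k3] as OpenCV has them; the pictures are not rectified), "camera_from_world" (4x4, takes a point from world to camera coordinates). Camera axes: x right, y up, looking along -z (the intrinsics and any distortion apply to the point x, -y, -z); pixel columns grow to the right and rows downward; lengths in m; the calibration is good to about 2 mm. A picture is of the moment at which its call begins. There is no depth.
- ctrl.hand_in(): hands the job in; it is judged then, once.
The state is a dict: "time_s": time; "qpos": joint angles; "joint_vel": joint speeds; "tau": joint torques, N m; "ee_pos": TCP position; "eef_rot": TCP orientation; "force": force on the tool from outside, world axes, zero at the start; "moment": the same for the moment, N m; "grip_width": finger opening in m; "grip_force": force on a finger pad.
Only numpy, scipy, OpenCV 4.12 (cv2) and the standard library are available. Lean on these libraries where they do the work, as an engineer would, in place of code of your own. Each camera call takes 0.05 s, during which the arm holds its last target. There are 200 camera calls.

## Working session

There is one attempt and no reset: what is moved stays moved. The work goes in short steps, Python scripts to look and compute and a tool call to move; the robot and the scene stay as the last step left them, time stands still between calls to the robot, and variables do not carry over. Pictures are saved under pics/ and viewed, at most 14 in all, crops included, and the job is handed in when it is done.

Besides the shell and the picture viewer there is one more tool, called after ">>>" in YAML: its name, and indented under it one key for each argument. servo_tool: Moves the arm, as the interface text tells. Its arguments: {"type":"object","properties":{"motion":{"type":"array","items":{"type":"array","items":{"type":"number"}}},"squeeze":{"type":"number"}},"required":["motion"]}

```bash
mkdir -p pics; cat > h.py <<'E'
import numpy as np, cv2
from station import ctrl
def snap(n,fn=None):
    c=ctrl.camera(n)
    if fn: cv2.imwrite('pics/'+fn,c['image'][:,:,::-1])
    return c
def ray(c,uv):
    K=np.array([[c['fx'],0,c['cx']],[0,c['fy'],c['cy']],[0,0,1]])
    p=cv2.undistortPoints(np.array(uv,float).reshape(-1,1,2),K,np.array(c['dist'],float)).reshape(-1,2)
    M=np.array(c['camera_from_world']);R=M[:3,:3];t=M[:3,3]
    d=np.c_[p[:,0],-p[:,1],-np.ones(len(p))]@R
    return -R.T@t,d
def onz(c,uv,z):
    o,d=ray(c,uv); return o+d*((z-o[2])/d[:,2])[:,None]
def px(c,P):
    M=np.array(c['camera_from_world']);q=np.atleast_2d(P)@M[:3,:3].T+M[:3,3]
    K=np.array([[c['fx'],0,c['cx']],[0,c['fy'],c['cy']],[0,0,1]])
    q=q*[1,-1,-1]
    return cv2.projectPoints(q,np.zeros(3),np.zeros(3),K,np.array(c['dist'],float))[0].reshape(-1,2)
E
python3 - <<'E'
from h import *
for n in('top','side'):
    c=snap(n,n+'0.png'); print(n,ray(c,[[280,210]]),c['fx'])
print(ctrl.get_obs())
E
```

```text
top (array([ 0.41162822, -0.02147776,  1.36207385]), array([[ 0.06505757,  0.00504483, -0.99788996]])) 468.4594256300095
side (array([0.07465544, 1.13089183, 1.06672553]), array([[ 0.28083379, -0.72048534, -0.63418141]])) 531.2898954396869
{'time_s': 0.1, 'qpos': array([ 1.26637730e+00,  3.00409368e-01,  1.52152317e+00, -9.35909772e-06,
        1.32067190e+00, -6.65797044e-02]), 'joint_vel': array([-0.00049304, -0.0013233 , -0.00416502,  0.00191955,  0.00188679,
        0.00043347]), 'tau': array([ 2.06718294e-03, -5.32649946e+01, -3.53284550e+01,  7.10594212e-02,
        2.34706578e-02, -4.55282395e-05]), 'ee_pos': array([0.1295657 , 0.53449101, 0.40414458]), 'eef_rot': array([-3.14058251e+00, -5.82688706e-05,  2.90375563e+00]), 'force': array([0.4087982 , 0.60687758, 0.17847661]), 'moment': array([-0.04263917, -0.01673086,  0.0049737 ]), 'grip_force': 0.0, 'grip_width': 0.09426148744272125}
```

View pics/top0.png

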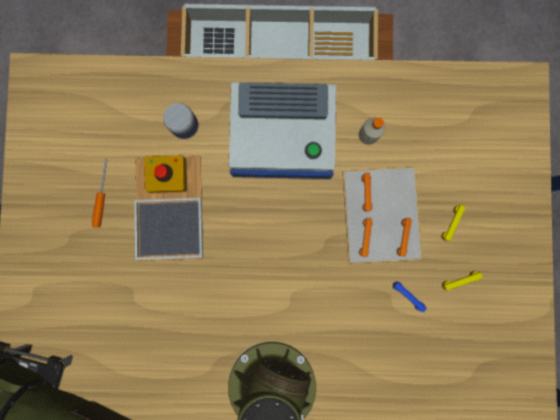

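View pics/side0.png

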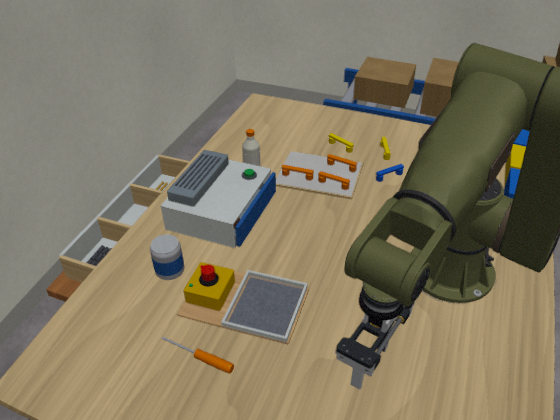

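The top view (up = +x, left = +y) shows the green button at (313,150), the red knob at (162,172), the tray at (168,229), three orange pulls near (367,192), (366,237) and (405,237), the bottle at (373,130) and the tin at (181,120). Next I measure them.

```bash
cat >> h.py <<'E'
def blobs(c,lo,hi,amin,roi=None):
    hsv=cv2.cvtColor(c['image'],cv2.COLOR_RGB2HSV)
    m=cv2.inRange(hsv,np.array(lo),np.array(hi))
    if roi:
        k=np.zeros_like(m);x0,y0,x1,y1=roi;k[y0:y1,x0:x1]=255;m&=k
    out=[]
    for q in cv2.findContours(m,cv2.RETR_EXTERNAL,cv2.CHAIN_APPROX_NONE)[0]:
        if cv2.contourArea(q)>=amin: out.append(q)
    return out
def bars(c,z,lo,hi,amin,roi=None):
    """centre, angle, length of pulls whose bar top is at z"""
    r=[]
    for q in blobs(c,lo,hi,amin,roi):
        P=onz(c,q.reshape(-1,2),z)[:,:2].astype(np.float32)
        (cx,cy),(w,h),a=cv2.minAreaRect(P*1000)
        if w<h: w,h,a=h,w,a+90
        r.append((round(cx,1),round(cy,1),round((a+90)%180-90,1),round(w),round(h),q.reshape(-1,2).mean(0).round()))
    return r
OR=((5,180,120),(13,255,255))
E
python3 - <<'E'
from h import *
c=snap('top'); s=snap('side')
print('orange'); [print(b) for b in bars(c,.044,*OR,60)]
print('green'); [print(b) for b in bars(c,.111,(55,120,60),(75,255,255),60)]
[print('s',b) for b in bars(s,.111,(55,120,40),(75,255,255),30)]
print('red'); [print(b) for b in bars(c,.099,(0,180,100),(4,255,255),60)]
[print('s',b) for b in bars(s,.090,(0,180,100),(4,255,255),60)]
print('bluepanel'); [print(b) for b in bars(c,.085,(105,120,50),(125,255,255),100)]
[print('s',b) for b in bars(s,.046,(105,120,50),(125,255,255),100)]
print('grey'); [print(b) for b in bars(c,.008,(90,20,40),(125,110,120),1500)]
print('yel'); [print(b) for b in bars(c,.06,(20,180,100),(28,255,255),300)]
print('cab white corners',onz(c,[[230,84],[335,84],[230,169],[335,169]],.095).round(3).tolist())
print('tray corners',onz(c,[[138,201],[201,199],[202,257],[136,259]],.018).round(3).tolist())
E
```

```text
orange
green
(658.6, -102.4, 0.9, 30, 30, array([313., 149.]))
s (655.4, -92.6, -66.8, 38, 28, array([249., 173.]))
red
(594.0, 311.6, 2.1, 33, 30, array([161., 171.]))
s (596.6, 311.5, -62.7, 33, 31, array([207., 270.]))
bluepanel
(268.1, -366.8, 47.3, 105, 19, array([409., 297.]))
(597.1, -15.7, 89.8, 275, 15, array([281., 173.]))
s (727.8, 300.5, 32.6, 82, 71, array([168., 266.]))
s (599.9, -22.6, 89.9, 360, 48, array([255., 209.]))
s (-148.0, -439.0, 83.7, 181, 36, array([512., 182.]))
s (253.0, -343.4, 48.6, 125, 49, array([389., 171.]))
s (-183.5, -759.5, 78.0, 133, 47, array([522., 138.]))
s (386.9, -760.1, -0.3, 449, 84, array([378., 111.]))
s (269.2, -1026.6, -87.6, 138, 45, array([418.,  87.]))
s (565.1, -1015.3, -74.8, 177, 55, array([350.,  75.]))
grey
(440.4, 303.9, -86.5, 167, 140, array([169., 229.]))
(821.5, -16.9, 89.9, 261, 103, array([283., 102.]))
yel
(592.6, 312.6, -86.7, 110, 102, array([164., 173.]))
cab white corners [[0.84, 0.13, 0.095], [0.845, -0.16, 0.095], [0.604, 0.123, 0.095], [0.609, -0.163, 0.095]]
tray corners [[0.517, 0.394, 0.018], [0.527, 0.213, 0.018], [0.361, 0.205, 0.018], [0.351, 0.393, 0.018]]
```

>>> servo_tool:
  motion:
    - [1,4,-5,0,3]
    - [1,8,-10,0,6]
    - [1,12,-14.5,0,10]
    - [1,16,-19,0,13.6]
    - [1,20,-24,0,13.6]
    - [1,24,-29,0,13.6]
    - [1,28,-34,0,13.6]
    - [1,32,-39,0,13.6]
    - [1,36,-44,-1,13.6]
    - [1,40,-48.5,-2,13.6]
    - [1,44,-53,-3,13.6]
    - [1,47,-57,-4,13.6]
    - [1,50,-60.5,-4,13.6]
    - [1,52,-62.7,-4,13.6]
    - [1,53,-63.7,-4,13.6]
    - [1,53,-63.7,-5,13.6]
    - [1,53,-63.7,-5,13.6]
    - [1,53,-63.7,-5,13.6]
  squeeze: 20

```text
time_s: 2.45
ee_pos: [0.6593, -0.1019, 0.3548]
eef_rot: [3.142, -0.0, -3.141]
force: [-0.3, -0.6, 0.5]
grip_width: 0.0007
grip_force: 0.0
```

```bash
python3 - <<'E'
from h import *
c=snap('top','t1.png')
hsv=cv2.cvtColor(c['image'],cv2.COLOR_RGB2HSV)
print(hsv[192,367],hsv[250,405])
for lo,hi in [((4,150,120),(15,255,255)),((0,150,150),(18,255,255))]:
    [print(b) for b in bars(c,.044,lo,hi,60)]
E
```

```text
[ 15 232 220] [ 14 210 215]
(426.6, -256.0, -7.3, 103, 21, array([366., 237.]))
(429.9, -363.6, -8.4, 105, 23, array([405., 237.]))
(489.3, 498.0, -6.1, 99, 27, array([ 98., 210.]))
(554.6, -257.9, 2.4, 105, 23, array([367., 192.]))
(754.3, -289.4, 1.0, 29, 29, array([378., 122.]))
(1003.4, -306.5, 0.3, 130, 37, array([385.,  37.]))
(1004.6, 301.7, -0.0, 131, 38, array([174.,  33.]))
(426.6, -256.0, -7.3, 103, 21, array([366., 237.]))
(429.8, -364.0, -9.4, 105, 21, array([405., 237.]))
(489.0, 499.5, -6.8, 99, 24, array([ 97., 210.]))
(554.6, -257.9, 2.4, 105, 23, array([367., 192.]))
(603.1, 328.4, 64.5, 36, 34, array([160., 171.]))
(754.3, -289.4, -43.9, 29, 28, array([378., 122.]))
```

View pics/t1.png

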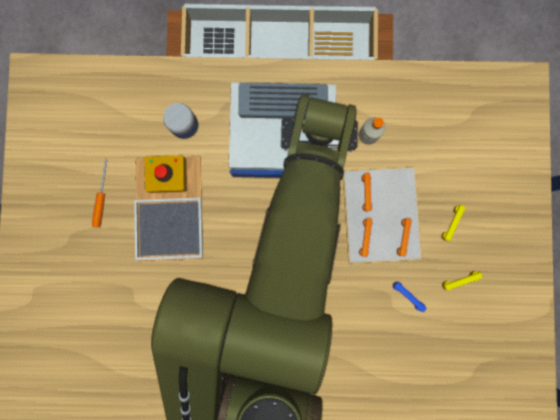

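The picture shows the arm over the button with the pulls unchanged. Now I press the button and then move left to clear the view.

>>> servo_tool:
  motion:
    - [1,0,0,-2.5,0]
    - [1,0,0,-4,0]
    - [1,0,0,-4.7,0]
    - [1,0,0,-5.1,0]
    - [1,0,0,-5.3,0]
    - [1,0,0,-5.3,0]
    - [1,0,0,-3,0]
    - [0.7,0,0,2,0]
    - [0.7,-4,6,3,0]
    - [0.7,-8,12,3,0]
    - [0.7,-12,18,3,0]
    - [0.7,-16,24,3,0]
    - [0.7,-19,29,3,0]
    - [0.7,-21,33,3,0]
    - [0.7,-22,36,3,0]
    - [0.7,-22,38,3,0]
    - [0.7,-22,38,3,0]
    - [0.7,-22,38,3,0]

```text
time_s: 4.75
ee_pos: [0.4402, 0.2766, 0.3845]
eef_rot: [-3.141, -0.0, 3.14]
force: [-0.1, -0.3, 0.3]
grip_width: 0.0281
grip_force: 0.0
```

```bash
python3 - <<'E'
from h import *
c=snap('top')
cv2.imwrite('pics/t2.png',cv2.resize(c['image'][130:280,200:440,::-1],None,fx=3,fy=3))
s=snap('side')
cv2.imwrite('pics/s2.png',s['image'][:,:,::-1])
[print(b) for b in bars(c,.085,(105,120,50),(125,255,255),100)]
[print(b) for b in bars(c,.046,(0,60,20),(14,220,110),60,(225,170,340,260))]
E
```

```text
(268.1, -366.9, 48.6, 104, 18, array([409., 296.]))
(460.6, -15.6, 89.7, 278, 11, array([280., 223.]))
(543.0, 46.7, -4.4, 105, 18, array([258., 194.]))
```

View pics/t2.png

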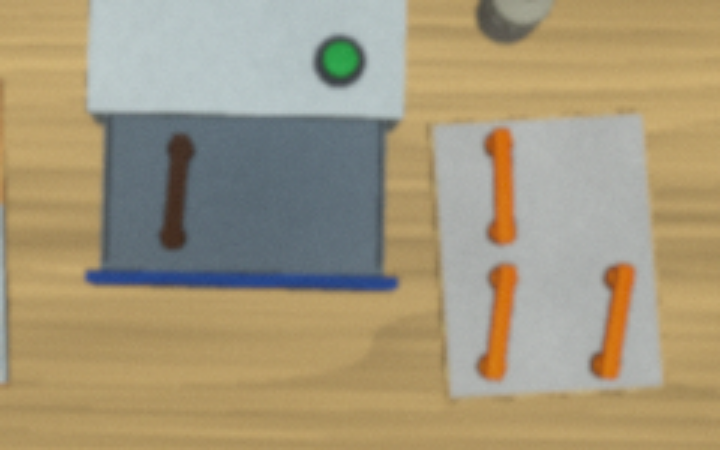

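The crop shows the drawer open with one brown pull in it at (0.543, 0.047), tilted −4°. I grasp that one now.

>>> servo_tool:
  motion:
    - [0.52,2,-6,0,-1]
    - [0.52,4.5,-11,-1,-2]
    - [0.52,7,-16,-3,-3]
    - [0.52,9,-20,-5,-4.4]
    - [0.52,10.3,-22.5,-7,-4.4]
    - [0.52,10.3,-23,-9,-4.4]
    - [0.52,10.3,-23,-12,-4.4]
    - [0.52,10.3,-23,-14.5,-4.4]
    - [0.52,10.3,-23,-16,-4.4]
    - [0.52,10.3,-23,-16.5,-4.4]
    - [0.52,10.3,-23,-16.5,-4.4]
    - [0.9,10.3,-23,-16.5,-4.4]
    - [0.9,10.3,-23,-16.5,-4.4]
    - [0.9,10.3,-23,-16.5,-4.4]
    - [0.9,10.3,-23,-16.5,-4.4]
    - [0.9,10.3,-23,-14.5,-4.4]
    - [0.9,10.3,-23,-11,-4.4]
    - [0.9,10.3,-23,-8,-4.4]
    - [0.9,10.3,-23,-7,-4.4]
  squeeze: 30

```text
time_s: 7.22
ee_pos: [0.5426, 0.0475, 0.316]
eef_rot: [3.141, 0.002, 3.064]
force: [0.0, -0.1, -1.5]
grip_width: 0.0177
grip_force: 30.0
```

>>> servo_tool:
  motion:
    - [0.9,-1,3,1,2]
    - [0.9,-3,8,1,4]
    - [0.9,-5,13,1,6]
    - [0.9,-7,18,0,7.9]
    - [0.9,-9,22,-1,7.9]
    - [0.9,-10.3,25,-3,7.9]
    - [0.9,-10.3,25.7,-5,7.9]
    - [0.9,-10.3,25.7,-7,7.9]
    - [0.9,-10.3,25.7,-9,7.9]
    - [0.9,-10.3,25.7,-9.7,7.9]
    - [0.9,-10.3,25.7,-9.8,7.9]
    - [0.5,-10.3,25.7,-9.8,7.9]
    - [0.5,-10.3,25.7,-9.8,7.9]
    - [0.5,-10.3,25.7,-9.8,7.9]
    - [0.5,-10.3,25.7,-8,7.9]
    - [0.5,-10.3,25.7,-4,7.9]
    - [0.5,-10.3,25.7,2,7.9]
    - [0.5,-10.3,25.7,4,7.9]
    - [0.5,-10.3,25.7,5,7.9]

```text
time_s: 9.6
ee_pos: [0.4394, 0.3044, 0.3669]
eef_rot: [3.14, 0.002, -3.081]
force: [-0.7, -0.1, -0.2]
grip_width: 0.047
grip_force: 0.0
```

```bash
cat >> h.py <<'E'
OR=((4,150,120),(16,255,255))
RI=(330,150,440,280)
E
python3 - <<'E'
from h import *
c=snap('top')
[print(b) for b in bars(c,.044,*OR,60,RI)]
E
```

```text
(426.8, -256.1, -7.3, 104, 21, array([366., 237.]))
(430.1, -363.6, -8.4, 106, 23, array([405., 237.]))
(554.6, -257.9, 2.3, 105, 23, array([367., 192.]))
```

>>> servo_tool:
  motion:
    - [0.52,1,-5.5,0,0]
    - [0.52,2,-11,0,0]
    - [0.52,3,-17,0,0]
    - [0.52,4.5,-23,0,-1]
    - [0.52,6,-29,0,-1.2]
    - [0.52,7.5,-35,0,-1.2]
    - [0.52,9,-41,0,-1.2]
    - [0.52,10,-47,-1,-1.2]
    - [0.52,11,-52,-2,-1.2]
    - [0.52,11.5,-55,-4,-1.2]
    - [0.52,11.5,-56.2,-7,-1.2]
    - [0.52,11.5,-56.2,-11,-1.2]
    - [0.52,11.5,-56.2,-14,-1.2]
    - [0.52,11.5,-56.2,-14.9,-1.2]
    - [0.52,11.5,-56.2,-14.9,-1.2]
    - [0.9,11.5,-56.2,-14.9,-1.2]
    - [0.9,11.5,-56.2,-14.9,-1.2]
    - [0.9,11.5,-56.2,-14.9,-1.2]
    - [0.9,11.5,-56.2,-12,-1.2]
    - [0.9,11.5,-56.2,-6,-1.2]

```text
time_s: 12.15
ee_pos: [0.5542, -0.2573, 0.3036]
eef_rot: [3.139, -0.004, -3.102]
force: [0.4, -0.3, -0.1]
grip_width: 0.0184
grip_force: 30.0
```

>>> servo_tool:
  motion:
    - [0.9,0,2,2,0]
    - [0.9,0,6,2,-1]
    - [0.9,-0.7,11,1,-2.8]
    - [0.9,-1.4,15,0,-2.8]
    - [0.9,-1.4,17.2,-2,-2.8]
    - [0.9,-1.4,17.2,-4,-2.8]
    - [0.9,-1.4,17.2,-6,-2.8]
    - [0.9,-1.4,17.2,-7.6,-2.8]
    - [0.9,-1.4,17.2,-8.1,-2.8]
    - [0.9,-1.4,17.2,-8.2,-2.8]
    - [0.55,-1.4,17.2,-8.2,-2.8]
    - [0.55,-1.4,17.2,-8.2,-2.8]
    - [0.55,-1.4,17.2,-8.2,-2.8]
    - [0.55,-1.4,17.2,-5,-2.8]
    - [0.55,-1.4,17.2,0,-2.8]
    - [0.55,-4,22,5,-2.8]
    - [0.55,-8,27,6,-2.8]
    - [0.55,-11,32,6,-2.8]
    - [0.55,-11,37,6,-2.8]
    - [0.55,-11,37,6,-2.8]

```text
time_s: 14.65
ee_pos: [0.4438, 0.1152, 0.3652]
eef_rot: [3.141, 0.001, 3.137]
force: [-0.1, -0.9, 0.4]
grip_width: 0.0422
grip_force: 0.0
```

```bash
python3 - <<'E'
from h import *
c=snap('top')
[print(b) for b in bars(c,.044,*OR,60,(225,140,440,280))]
cv2.imwrite('pics/t3.png',cv2.resize(c['image'][130:280,120:440,::-1],None,fx=2.4,fy=2.4))
print(ctrl.get_obs()['ee_pos'])
E
```

```text
(426.8, -256.1, -7.3, 104, 21, array([366., 237.]))
(430.1, -363.6, -8.4, 106, 23, array([405., 237.]))
(540.2, -87.5, -1.1, 105, 20, array([306., 196.]))
[0.44420198 0.11367907 0.36493749]
```

View pics/t3.png

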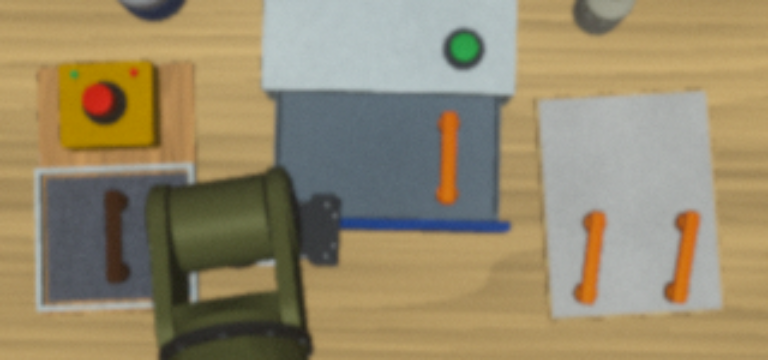

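The brown pull lies in the tray and the first orange one in the drawer, both clear of the walls. Next is the near pull on the board.

>>> servo_tool:
  motion:
    - [0.52,0,-5,0,0]
    - [0.52,0,-11,0,-2]
    - [0.52,-0.5,-17,0,-4]
    - [0.52,-1,-23,0,-7]
    - [0.52,-1.7,-29,-1,-7]
    - [0.52,-1.7,-34,-3,-7]
    - [0.52,-1.7,-37.1,-6,-7]
    - [0.52,-1.7,-37.1,-10,-7]
    - [0.52,-1.7,-37.1,-13.5,-7]
    - [0.52,-1.7,-37.1,-14.7,-7]
    - [0.52,-1.7,-37.1,-14.7,-7]
    - [0.52,-1.7,-37.1,-14.7,-7]
    - [0.9,-1.7,-37.1,-14.7,-7]
    - [0.9,-1.7,-37.1,-14.7,-7]
    - [0.9,-1.7,-37.1,-14.7,-7]
    - [0.9,-1.7,-37.1,-14.7,-7]
    - [0.9,-1.7,-37.1,-12,-7]
    - [0.9,-1.7,-37.1,-6,-7]
    - [0.9,-1.7,-37.1,-2,-7]
    - [0.9,-1.7,-37.1,-2,-7]

```text
time_s: 17.2
ee_pos: [0.4277, -0.2586, 0.3472]
eef_rot: [-3.139, 0.004, 3.01]
force: [-0.2, -0.2, -1.8]
grip_width: 0.0177
grip_force: 30.0
```

>>> servo_tool:
  motion:
    - [0.9,2,4,0,1]
    - [0.9,4,9,0,3]
    - [0.9,7,14,0,5]
    - [0.9,9.5,19,0,6.5]
    - [0.9,11.3,23,-1,6.5]
    - [0.9,11.3,24.3,-4,6.5]
    - [0.9,11.3,24.3,-8,6.5]
    - [0.9,11.3,24.3,-11,6.5]
    - [0.9,11.3,24.3,-12.3,6.5]
    - [0.9,11.3,24.3,-12.5,6.5]
    - [0.55,11.3,24.3,-12.5,6.5]
    - [0.55,11.3,24.3,-12.5,6.5]
    - [0.55,11.3,24.3,-12.5,6.5]
    - [0.55,11.3,24.3,-9,6.5]
    - [0.55,11.3,24.3,-3,6.5]
    - [0.55,8,28,0,6.5]
    - [0.55,4,33,2,6.5]
    - [0.55,1.5,37.5,2,6.5]
    - [0.55,1.5,39,2,6.5]
    - [0.55,1.5,39,2,6.5]

```text
time_s: 19.7
ee_pos: [0.4428, 0.1319, 0.3648]
eef_rot: [-3.142, 0.0, 3.125]
force: [0.2, 0.2, 0.1]
grip_width: 0.0424
grip_force: 0.0
```

```bash
python3 - <<'E'
from h import *
c=snap('top')
[print(b) for b in bars(c,.044,*OR,60,(225,140,440,280))]
E
```

```text
(430.1, -363.6, -8.4, 106, 23, array([405., 237.]))
(540.1, -87.5, 0.8, 105, 23, array([306., 196.]))
(538.8, -15.6, -0.9, 105, 23, array([281., 196.]))
```

>>> servo_tool:
  motion:
    - [0.52,0,-5,0,0]
    - [0.52,0,-11,0,-2]
    - [0.52,-0.3,-17,0,-4]
    - [0.52,-0.6,-23,0,-7.4]
    - [0.52,-1,-29,0,-7.4]
    - [0.52,-1.3,-35,0,-7.4]
    - [0.52,-1.3,-41,-1,-7.4]
    - [0.52,-1.3,-46,-3,-7.4]
    - [0.52,-1.3,-49.4,-6,-7.4]
    - [0.52,-1.3,-49.4,-10,-7.4]
    - [0.52,-1.3,-49.4,-13.5,-7.4]
    - [0.52,-1.3,-49.4,-14.7,-7.4]
    - [0.52,-1.3,-49.4,-14.7,-7.4]
    - [0.9,-1.3,-49.4,-14.7,-7.4]
    - [0.9,-1.3,-49.4,-14.7,-7.4]
    - [0.9,-1.3,-49.4,-14.7,-7.4]
    - [0.9,-1.3,-49.4,-14.7,-7.4]
    - [0.9,-1.3,-49.4,-10,-7.4]
    - [0.9,-1.3,-49.4,-4,-7.4]
    - [0.9,-1.3,-49.4,-2,-7.4]

```text
time_s: 22.25
ee_pos: [0.4296, -0.3624, 0.3481]
eef_rot: [-3.139, 0.003, 2.995]
force: [0.2, 0.6, -1.8]
grip_width: 0.018
grip_force: 30.0
```

>>> servo_tool:
  motion:
    - [0.9,1,4,0,1]
    - [0.9,3,9,0,3]
    - [0.9,5,14.5,0,5]
    - [0.9,7,20,0,7.4]
    - [0.9,9,25.5,0,7.4]
    - [0.9,11.1,31,0,7.4]
    - [0.9,11.1,36.5,0,7.4]
    - [0.9,11.1,40.5,-2,7.4]
    - [0.9,11.1,41.6,-5,7.4]
    - [0.9,11.1,41.6,-9,7.4]
    - [0.9,11.1,41.6,-12,7.4]
    - [0.9,11.1,41.6,-12.6,7.4]
    - [0.9,11.1,41.6,-12.6,7.4]
    - [0.55,11.1,41.6,-12.6,7.4]
    - [0.55,11.1,41.6,-12.6,7.4]
    - [0.55,11.1,41.6,-12.6,7.4]
    - [0.55,11.1,41.6,-9,7.4]
    - [0.55,11.1,41.6,-3,7.4]
    - [0.55,7,45,0,7.4]
    - [0.55,2,48,0,7.4]

```text
time_s: 24.75
ee_pos: [0.4487, 0.1182, 0.3467]
eef_rot: [3.141, 0.004, 3.123]
force: [0.3, -0.2, 0.3]
grip_width: 0.0427
grip_force: 0.0
```

>>> servo_tool:
  motion:
    - [0.6,-3,2,0,0]
    - [0.8,-8,2,0,0]
    - [1,-12,2,0,0]
    - [1,-12,2,0,0]
    - [1,-12,2,0,0]

```text
time_s: 25.38
ee_pos: [0.33, 0.1376, 0.345]
eef_rot: [3.141, 0.001, 3.124]
force: [0.9, -0.2, -0.1]
grip_width: 0.0016
grip_force: 0.0
```

```bash
python3 - <<'E'
from h import *
c=snap('top')
[print(b) for b in bars(c,.044,*OR,60,(225,140,440,280))]
[print(b) for b in bars(c,.085,(105,120,50),(125,255,255),100)]
[print(b) for b in bars(c,.042,(0,60,20),(14,220,110),60,(135,195,205,260))]
cv2.imwrite('pics/t4.png',cv2.resize(c['image'][130:280,120:440,::-1],None,fx=2.4,fy=2.4))
print(ctrl.get_obs()['ee_pos'])
E
```

```text
(540.1, -87.5, 0.8, 105, 23, array([306., 196.]))
(538.8, -16.9, -0.8, 105, 20, array([281., 196.]))
(539.1, 49.5, -0.7, 108, 23, array([258., 195.]))
(268.2, -366.8, 48.6, 105, 18, array([409., 296.]))
(460.5, -15.6, 89.9, 278, 10, array([280., 223.]))
(439.8, 299.5, 2.1, 104, 23, array([167., 228.]))
[0.33024579 0.13756055 0.34484241]
```

View pics/t4.png

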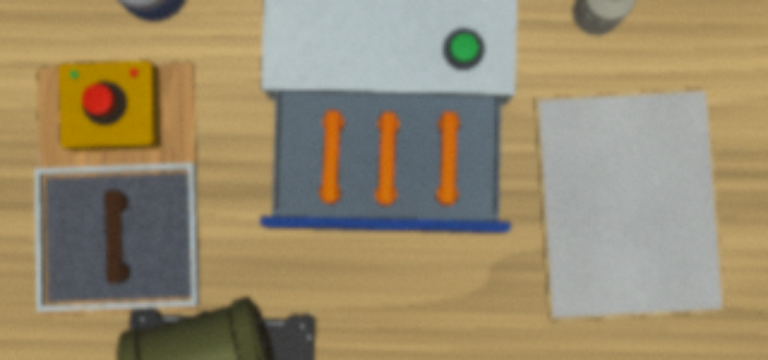

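All pulls are placed flat and apart, and the panel face is at x≈0.4545. I go to the front of the panel and push it in.

>>> servo_tool:
  motion:
    - [1,3,-5,0,1]
    - [1,6,-10,0,1]
    - [1,9,-15.4,0,1]
    - [1,9,-15.4,-4,1]
    - [1,9,-15.4,-8,1]
    - [1,9,-15.4,-11,1]
    - [1,9,-15.4,-11,1]
    - [1,11,-15.4,-11,1]
    - [1,12,-15.4,-11,1]
    - [1,13,-15.4,-11,1]
    - [1,14,-15.4,-11,1]
    - [1,15.5,-15.4,-11,1]
    - [1,17,-15.4,-11,1]
    - [1,18.5,-15.4,-11,1]
    - [1,20,-15.4,-11,1]
    - [1,21.5,-15.4,-11,1]
    - [1,22.5,-15.4,-11,1]
    - [1,23.5,-15.4,-11,1]
    - [1,24,-15.4,-11,1]
    - [1,24,-15.4,-11,1]

```text
time_s: 27.92
ee_pos: [0.5699, -0.0166, 0.2347]
eef_rot: [-3.141, -0.0, 3.141]
force: [-5.5, -2.2, 4.6]
grip_width: 0.0005
grip_force: 2.9
```

```bash
python3 - <<'E'
from h import *
c=snap('side')
cv2.imwrite('pics/s4.png',cv2.resize(c['image'][130:330,120:340,::-1],None,fx=2.6,fy=2.6))
E
```

```text
(no output)
```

View pics/s4.png

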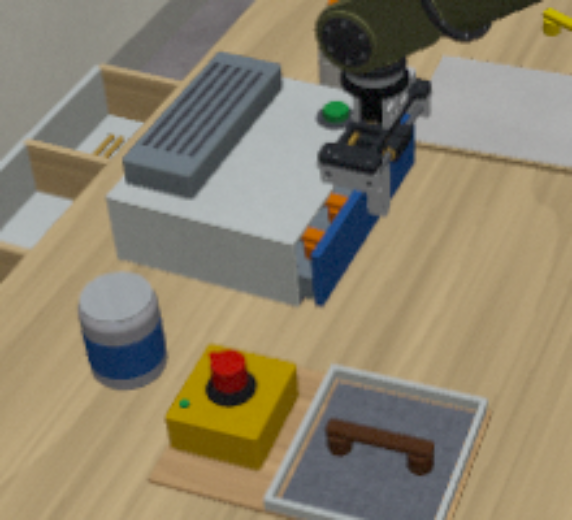

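The side view shows the panel still about 2 cm out, with the fingers centred on it. I keep pushing.

>>> servo_tool:
  motion:
    - [1,0.4,0,0,0]
    - [1,0.8,0,0,0]
    - [1,1.2,0,0,0]
    - [1,1.5,0,0,0]
    - [1,1.5,0,0,0]

```text
time_s: 28.6
ee_pos: [0.5848, -0.0165, 0.2347]
eef_rot: [3.142, -0.001, 3.141]
force: [-4.9, -1.2, 4.5]
grip_width: 0.0005
grip_force: 3.0
```

>>> servo_tool:
  motion:
    - [1,0.3,0,0,0]
    - [1,0.5,0,0,0]
    - [1,0.7,0,0,0]
    - [1,0.7,0,0,0]

```text
time_s: 29.1
ee_pos: [0.5898, -0.0165, 0.2347]
eef_rot: [3.141, -0.01, 3.141]
force: [-41.8, -1.5, 26.9]
grip_width: 0.0001
grip_force: 20.9
```

```bash
python3 - <<'E'
from h import *
c=snap('side')
b=bars(c,.046,(105,120,50),(125,255,255),100,(230,150,300,260)); print(b)
cv2.imwrite('pics/s5.png',cv2.resize(c['image'][130:280,170:340,::-1],None,fx=3.4,fy=3.4))
E
```

```text
[(605.0, 62.1, 89.8, 194, 48, array([245., 223.]))]
```

View pics/s5.png

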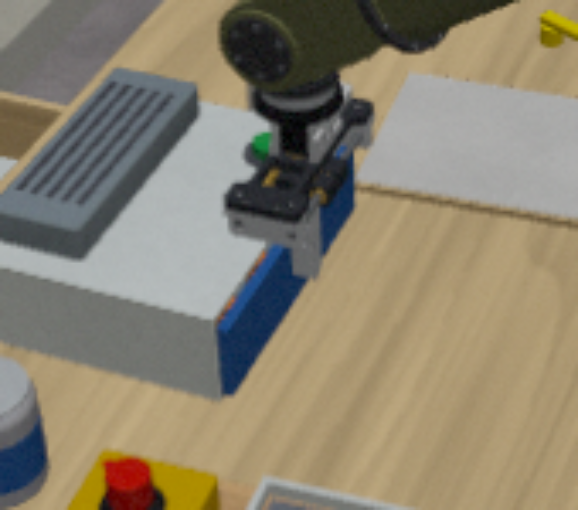

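Panel is against the cabinet and the force rose to about 42 N, so it is at the stop. Back off and check that it stays shut.

>>> servo_tool:
  motion:
    - [1,-0.4,0,0,0]
    - [1,-1,0,0,0]
    - [1,-2,0,0,0]
    - [1,-5,0,0,0]
    - [1,-9,0,2,0]
    - [0.4,-12,5,8,0]
    - [0.4,-15,10,13,0]
    - [0.4,-17,15,15,0]
    - [0.4,-17,20,15,0]
    - [0.4,-17,25,15,0]
    - [0.4,-17,25,15,0]
    - [0.4,-17,25,15,0]

```text
time_s: 30.65
ee_pos: [0.4214, 0.2332, 0.3844]
eef_rot: [-3.141, -0.0, -3.141]
force: [0.4, 0.1, 0.6]
grip_width: 0.0558
grip_force: 0.0
```

```bash
python3 - <<'E'
from h import *
c=snap('top'); s=snap('side')
[print(b) for b in bars(c,.085,(105,120,50),(125,255,255),100,(200,140,350,260))]
print('red'); [print(b) for b in bars(c,.099,(0,180,100),(4,255,255),60)]
[print('s',b) for b in bars(s,.090,(0,180,100),(4,255,255),60)]
[print('g',b) for b in bars(c,.111,(55,120,60),(75,255,255),60)]
cv2.imwrite('pics/t6.png',c['image'][80:280,100:440,::-1].repeat(2,0).repeat(2,1))
# two-view knob centre
u=px(c,[[.594,.312,.099]]);v=px(s,[[.594,.312,.085]]);print(u,v)
E
```

```text
(597.1, -17.0, 89.8, 278, 14, array([281., 173.]))
red
(592.7, 311.6, 2.1, 30, 30, array([161., 171.]))
s (595.9, 312.8, -62.7, 36, 31, array([207., 270.]))
g (658.6, -102.4, 0.9, 30, 30, array([313., 149.]))
[[160.37116923 171.0077741 ]] [[208.01534258 271.38267248]]
```

View pics/t6.png

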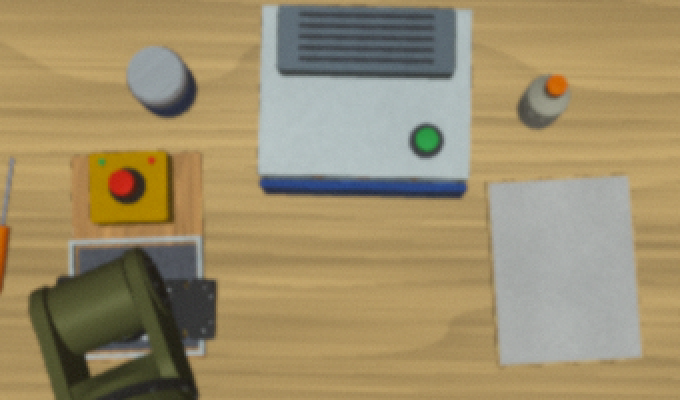

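The panel has stayed at its shut position, and the knob is confirmed at (0.594, 0.312). I grasp the knob.

>>> servo_tool:
  motion:
    - [0.15,4,2,0,0]
    - [0.15,8,4,0,0]
    - [0.15,12,6,0,0]
    - [0.15,15.5,7.5,-1,0]
    - [0.15,17.3,7.9,-3,0]
    - [0.15,17.3,7.9,-6,0]
    - [0.15,17.3,7.9,-9,0]
    - [0.15,17.3,7.9,-11,0]
    - [0.15,17.3,7.9,-11.7,0]
    - [0.15,17.3,7.9,-11.7,0]
    - [0.8,17.3,7.9,-11.7,0]
    - [0.8,17.3,7.9,-11.7,0]
    - [0.8,17.3,7.9,-11.7,0]
    - [0.8,17.3,7.9,-11.7,0]
    - [0.8,17.3,7.9,-11.7,0]
  squeeze: 40

```text
time_s: 32.62
ee_pos: [0.5943, 0.3138, 0.2681]
eef_rot: [3.138, 0.001, 3.142]
force: [1.7, 6.8, -3.0]
grip_width: 0.0354
grip_force: 40.0
```

>>> servo_tool:
  motion:
    - [0.8,0,0,0.4,0]
    - [0.8,0,0,0.8,0]
    - [0.8,0,0,1.1,0]
    - [0.8,0,0,1.25,0]
    - [0.8,0,0,1.25,0]
    - [0.8,0,0,1.25,0]
    - [0.8,0,0,1.25,0]
    - [0.8,0,0,1.25,0]
    - [0.8,0,0,1.25,0]
    - [0.8,0,0,1.25,0]

```text
time_s: 33.88
ee_pos: [0.5943, 0.3139, 0.28]
eef_rot: [3.138, 0.001, -3.141]
force: [3.6, 13.9, -4.8]
grip_width: 0.0354
grip_force: 40.0
```

```bash
python3 - <<'E'
from h import *
s=snap('side')
cv2.imwrite('pics/s7.png',s['image'][200:330,140:300,::-1].repeat(4,0).repeat(4,1))
[print('s',b) for b in bars(s,.104,(0,180,100),(4,255,255),30)]
E
```

```text
s (584.2, 315.7, -55.9, 53, 17, array([210., 268.]))
```

View pics/s7.png

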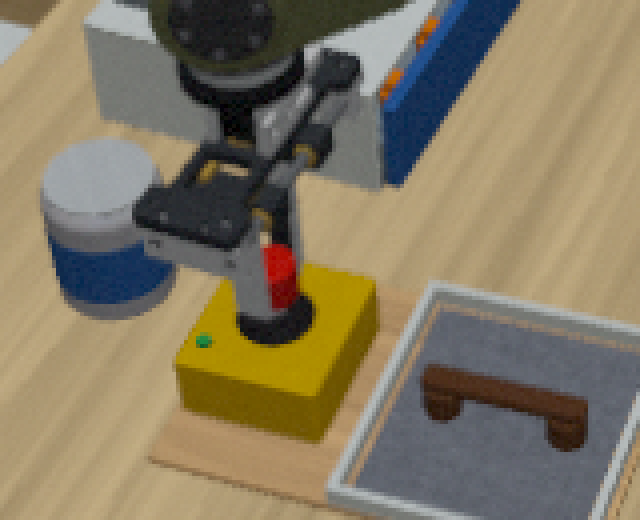

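The knob is up, but orange shows behind the panel, so the drawer position needs checking before I let go.

```bash
python3 - <<'E'
from h import *
c=snap('top');s=snap('side')
[print(b) for b in bars(c,.085,(105,120,50),(125,255,255),100,(200,140,350,260))]
[print('s',b) for b in bars(s,.046,(105,120,50),(125,255,255),100,(225,150,300,260))]
s0=cv2.imread('pics/side0.png')
a=s['image'][160:250,200:320,::-1]; b=s0[160:250,200:320]
cv2.imwrite('pics/cmp.png',np.hstack([b,a]).repeat(3,0).repeat(3,1))
E
```

```text
(597.2, -15.7, 89.9, 275, 15, array([281., 173.]))
s (599.9, 13.8, 89.8, 289, 48, array([253., 214.]))
```

View pics/cmp.png

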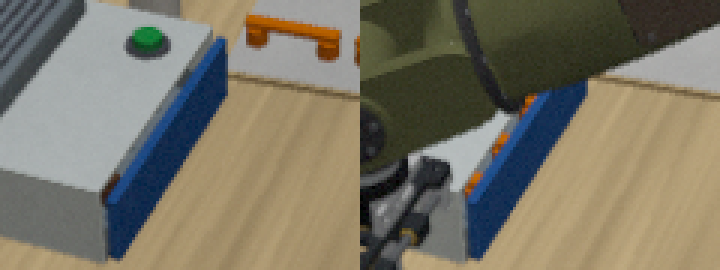

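The panel is exactly where it was at the start, when the brown pull showed through the same gap, so the drawer is shut. I lower the knob and let go.

>>> servo_tool:
  motion:
    - [0.8,0,0,-0.4,0]
    - [0.8,0,0,-0.8,0]
    - [0.8,0,0,-1.2,0]
    - [0.8,0,0,-1.25,0]
    - [0.15,0,0,-1.25,0]
    - [0.15,0,0,-1.25,0]
    - [0.15,0,0,-1.25,0]
    - [0.15,0,0,-1.25,0]
    - [0.15,0,0,2,0]
    - [0.15,0,0,7,0]
    - [0.15,-5,-2,11,0]
    - [0.15,-10,-4,11,0]
    - [0.15,-15,-6,11,0]
    - [0.15,-20,-8,11,0]
    - [0.15,-20,-8,11,0]
    - [0.15,-20,-8,11,0]
    - [0.15,-20,-8,11,0]

```text
time_s: 36.15
ee_pos: [0.3954, 0.2328, 0.3901]
eef_rot: [-3.142, 0.0, 3.141]
force: [-0.7, -0.5, -0.0]
grip_width: 0.0798
grip_force: 0.0
```

```bash
python3 - <<'E'
from h import *
c=snap('top','t8.png');s=snap('side')
print([b for b in bars(c,.085,(105,120,50),(125,255,255),100,(200,140,350,260))])
print([b for b in bars(c,.099,(0,180,100),(4,255,255),60)])
print([b for b in bars(s,.090,(0,180,100),(4,255,255),30)])
print([b for b in bars(s,.046,(0,60,20),(14,220,110),60,(220,270,310,340))])
E
```

```text
[(597.2, -17.0, 90.0, 278, 15, array([281., 173.]))]
[(592.6, 311.6, 2.1, 30, 30, array([161., 171.]))]
[(596.7, 311.3, -62.7, 33, 31, array([207., 269.]))]
[(432.6, 323.3, 3.7, 113, 43, array([266., 300.]))]
```

View pics/t8.png

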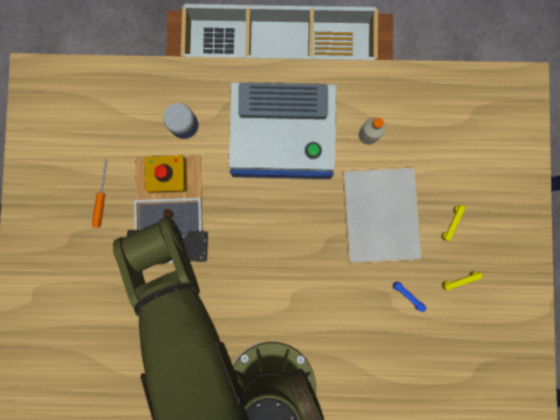

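The final picture shows the drawer shut, the knob back at rest at (161,171), the bystanders unmoved and the arm clear. I hand the job in.

```bash
python3 -c "
from station import ctrl
print(ctrl.hand_in())"
```

```text
the job is handed in; nothing more can be done
None
```

The job is handed in, with no verdict returned: by the camera checks, the one finished pull is in the tray, all three new pulls are in the latched drawer, the lamp knob was raised about 12 mm, held and is back at rest, and the bottle, tin and screwdriver look unmoved.

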